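Set a culture dish on the light box and hold its filter knob at the third stop

TASK

Set the small culture dish into the round recess of the light box, fully seated and level, and let go of it; do not tip it over, and leave the other things on the bench where they lie. Then turn the black bar-shaped filter knob of the light box clockwise from rest, counting the clicks, to its third stop and never on towards the fourth. Finish while still gripping the knob at that stop: it is spring-loaded and shuts the light off as soon as it is let go.

Things in the scene. Friction and masses are not known exactly. Their poses are not given: they have to be found in the camera images.
- sample_dish: the small clear culture dish, lid on (one piece, 22 g), 56 mm across, 15 mm high, loose on the bench left of the light box; other dishes are 91 mm. Origin: centre of its underside, z up. Straight side wall from 4 mm above the underside to the top. Seated, only its upper 9 mm stand proud of the panel: pinch it there across the diameter, fingertips 8 mm above the underside, about 10 N
- light_box: the light box, fixed: low square instrument 202 x 202 mm, 55 mm high, white case, grey metal top panel (55 mm above its origin). Origin: centre of its underside; x to its back (away from the robot, within 17 degrees), y to its left. Panel: dish recess at left (x 0, y +38 mm), knob at right (x 0, y -42 mm); the click plunger's block right of the knob is 13.5 mm high, 38 to 55 mm from the knob axis
- dish_recess (a point): centre of the floor of the dish recess, 6 mm below the top panel: a round flat-bottomed recess, 60 mm across, 6 mm deep, chamfered rim, with a glass window in its floor. The seated dish rests on this floor with 2 mm of play all round. z up
- knob_grip (a point): grip point of the black bar knob, on its upright axis, 35 mm above the panel; z up, x along the bar to its pointer end (white line). Bar 40 mm long (x), 12 mm thick (y), flat sides 18 to 45 mm above the panel; under it a skirt 37 mm and a pinned steel disc 62 mm across, 11.5 mm high. At rest it points left, at the recess. Grip across y, tips 20 mm or more above the panel, 40 N
- filter_knob (a joint): knob angle, rad: 0 at rest (light shut), grows clockwise seen from above. Click stops every 0.393: first 0.393, second 0.785, third 1.178, fourth 1.571, fifth 1.963 (end). A spring (0.06 N m at rest, 0.09 at the third stop) turns it all the way back when let go; leaving a stop takes 0.05 N m more, past halfway it falls into the next. Three clicks fit in one grip
- petri_4: bystander: a large culture dish, 91 mm across, 15 mm high, flat on the bench behind the small dish; origin at the centre of its underside
- forceps_b: bystander: steel forceps, 137 mm long, 12 mm wide, 9 mm high, on the bench left of the small dish; origin at the centre of its underside
- timer: bystander: a white bench timer, 67 x 63 x 18 mm, lying right of the light box towards the robot; origin at the centre of its underside
Mind the look-alikes: they are no part of the job. What is shaped like the sample_dish but orange or purple is not meant.

How it is judged:
By the outcome, as a careful person would: the job done as asked, in the order asked, and still so for the second after the job is handed in, while the arm keeps its last pose, push and grip.
It also fails if it takes over 61 s, if anything falls off the work surface, if the arm or the gripper's body presses on something with over 40 N, if the wrist force passes 120 N, or if a joint passes its speed limit or range.

ROBOT

A 7-joint arm with a two-finger parallel gripper is mounted at the origin on a cart in front of the work surface, level with it; the furniture and walls round the work are solid. World frame = base frame: x ahead of the robot, y to its left, z up, the work surface at z = 0. Lengths are in m, angles in rad, forces in N, time in s.
With the tool pointing down it reaches from about 0.4 to 0.85 m from the base axis. Payload 4.5 kg.
Tool frame: the origin (TCP) lies where the fingers leave the gripper's body, on its centre line; the fingertips stand 64 mm ahead of it and the grasp point (between the pads) lies 45 mm ahead of it; z points along the fingers, y is the line along which they close (so a half turn about z gives the same grasp; the last joint's range is limited). The gripper opens to 88 mm and grips with 3 to 60 N. Pads are 18 mm wide; open, the fingers measure 123 mm over their backs; the gripper's body (75 mm by 187 mm) begins 45 mm behind the grasp point.
Start: joints at [1.298, 0.689, -0.195, 1.565, 0.157, 0.902, -0.215], TCP at [0.189, -0.596, 0.303] pointing down, gripper open.
Joint ranges: [-3.01, 3.01], [-0.46, 2.08], [-1.47, 1.51], [0.13, 2.56], [-1, 4.14], [0.04, 2.09], [-2.66, 2.66]. Speed limits (rad/s): [2.57, 2.57, 3.14, 3.14, 3.14, 3.14, 3.14].

INTERFACE

Orientations are given as a unit quaternion [x, y, z, w].
In Python, from plant import r gives the robot as it stands.
- The arm moves only by the tool play_rows, never from a script. Its arguments are lists of equal length, an entry for each row: "translation": the shift along the tool's x, y, z in m, a list of three; "delta_rot": the turn, a rotation vector about the tool's x, y, z in degrees, a list of three; "grip": the opening, from -1 (shut) to 1 (fully open). In form: {"translation": [[x, y, z], ...], "delta_rot": [[rx, ry, rz], ...], "grip": [grip, ...]}. A call has 1 to 20 rows; each row shifts and turns the commanded pose from where the row before left it, along the tool's axes as they then stand; what a row does not reach is not made up. A row lasts 1/8 s, in which the tool goes at most 62.5 mm and 10.7 degrees, less where a joint would pass 70% of its speed; a pose out of reach is approached as far as the arm can. A call with a gripper value outside its range is refused whole. The fingers move at their own pace and stop on an object; "squeeze" is the grip in N (left out, the last holds). Time passes only in rows, so rows that do not move let the fingers close. It gives the time, the measured TCP pose, the force, the opening and the grip force at its end, in the units of the state.
- r.get_state(): the state, without advancing time (a new reading comes with each control period).
- r.snapshot(name): name is "scene" or "top" or "wrist"; returns the picture (420x560x3 uint8, blue, green, red); there is no depth.
- r.get_calibration(name): a dict with "intrinsics" (3x3 intrinsics, pixels), "k1" (the pictures are not rectified: a ray, as slopes to the right and down, at radius r is drawn at 1 + k1 r^2 times it, then the intrinsics apply), "eye" and "rotation" of the camera in the world. Camera axes: x right, y up, looking along -z (the intrinsics and any distortion apply to the point x, -y, -z); pixel columns grow to the right and rows downward; lengths in m; the calibration is good to about 2 mm. A picture is of the moment at which its call begins: read the wrist's pose just before it. get_calibration takes no time and is no camera call; for the wrist camera it gives the pose at the moment of the call.
- r.finish_job(): hands the job in; it is judged then, once.
Trained networks look in the newest picture that a camera, given by its name, has taken for a name from the list of things; names that differ only in an ending like _2 or _b are one class to them, and where a whole thing is asked for, a point or a joint stands for the part that bears it (a point fixed in the world has none). Each returns a list of dicts, best first, with "confidence" (0 to 1); they miss things now and then, are a little off and sometimes report something else, mostly with a low value. They report only what shows in the picture. A call takes as long as a camera call. They do not tell look-alikes from the thing itself.
- r.look_for(camera, target): "point" ([x, y, z] in m, in world coordinates, good to about 4 mm: the middle of the surface that is visible of it).
- r.silhouettes(camera, target): "pixels" (420x560 bool, what is visible of it).
The state is a dict: "clock": time; "q": joint angles; "qd": joint speeds; "joint_torque": joint torques, N m; "tool_pos": TCP position; "eef_rot": TCP orientation; "contact_force": force on the tool from outside, world axes, zero at the start; "moment": the same for the moment, N m; "opening": opening from 0.0 (shut) to 1.0 (fully open); "finger_force": force on a finger pad.
Only numpy, scipy, OpenCV 4.12 (cv2) and the standard library are available. Lean on these libraries where they do the work, as an engineer would, in place of code of your own. Each camera call takes 0.05 s, during which the arm holds its last target. There are 200 camera calls.

## Working session

There is one attempt and no reset: what is moved stays moved. The work goes in short steps, Python scripts to look and compute and a tool call to move; the robot and the scene stay as the last step left them, time stands still between calls to the robot, and variables do not carry over. Pictures are saved under pics/ and viewed, at most 10 in all, crops included, and the job is handed in when it is done.

Besides the shell and the picture viewer there is one more tool, called after ">>>" as name(argument=value, ...) on one line, values as JSON. play_rows: Moves the arm, as the interface text tells. Its arguments: {"type":"object","properties":{"translation":{"type":"array","items":{"type":"array","items":{"type":"number"}}},"delta_rot":{"type":"array","items":{"type":"array","items":{"type":"number"}}},"grip":{"type":"array","items":{"type":"number"}},"squeeze":{"type":"number"}},"required":["translation","delta_rot","grip"]}

```bash
mkdir -p pics; ls
cat > h.py <<'E'
import numpy as np, cv2
from plant import r
from scipy.spatial.transform import Rotation as R
def ray(cam,px,c=None):
    c=c or r.get_calibration(cam);K=np.array(c["intrinsics"])
    d=np.linalg.solve(K,[px[0],px[1],1.])[:2]; u=d.copy()
    for _ in range(30): u=d/(1+c["k1"]*(u@u))
    return np.array(c["eye"]),mat(c)@np.array([u[0],-u[1],-1.])
def mat(c):
    m=np.array(c["rotation"]); return m if m.shape==(3,3) else R.from_quat(m).as_matrix()
def atz(cam,px,z,c=None):
    e,d=ray(cam,px,c); return e+d*(z-e[2])/d[2]
def proj(cam,p,c=None):
    c=c or r.get_calibration(cam); v=mat(c).T@(np.array(p)-np.array(c["eye"]))
    u=np.array([v[0],-v[1]])/-v[2]; u=u*(1+c["k1"]*(u@u)); K=np.array(c["intrinsics"])
    return (K@[u[0],u[1],1])[:2]
E
python3 - <<'E'
from h import *
for cam in("scene","top"):
    im=r.snapshot(cam); cv2.imwrite(f"pics/{cam}0.png",im)
    c=r.get_calibration(cam);print(cam,c["eye"],c["k1"])
    for t in("sample_dish","light_box","knob_grip","petri_4","forceps_b","timer","dish_recess"):
        try:
            for o in r.look_for(cam,t): print(t,np.round(o["point"],3),round(o["confidence"],2),proj(cam,o["point"]).round())
        except Exception as e: print(t,e)
s=r.get_state();print(s)
E
```

```text
pics
scene [0.08386624 0.74400546 1.03472432] -0.02559252259807031
sample_dish [0.346 0.263 0.015] 0.75 [286. 310.]
sample_dish [0.571 0.175 0.015] 0.64 [222. 246.]
sample_dish [0.463 0.256 0.018] 0.62 [243. 287.]
sample_dish [0.328 0.174 0.011] 0.61 [309. 284.]
light_box [ 0.531 -0.013  0.055] 0.94 [271. 191.]
knob_grip [ 0.53  -0.068  0.066] 0.54 [280. 174.]
petri_4 [0.629 0.324 0.014] 0.77 [169. 282.]
petri_4 [ 0.368 -0.272  0.015] 0.61 [363. 159.]
forceps_b [ 0.475  0.358 -0.   ] 0.57 [216. 323.]
timer [ 0.369 -0.272  0.014] 0.58 [362. 159.]
dish_recess [ 0.53  -0.017  0.059] 0.98 [272. 189.]
dish_recess [0.629 0.321 0.014] 0.17 [170. 282.]
top [0.25650705 0.02403562 1.09115963] -0.10218525515297337
sample_dish [0.325 0.174 0.01 ] 0.9 [218. 279.]
sample_dish [0.432 0.154 0.016] 0.86 [224. 236.]
sample_dish [0.353 0.254 0.012] 0.64 [185. 269.]
sample_dish [0.573 0.167 0.016] 0.58 [218. 182.]
sample_dish [0.462 0.251 0.015] 0.56 [186. 226.]
sample_dish [ 0.538 -0.034  0.052] 0.48 [297. 187.]
light_box [ 0.535 -0.032  0.055] 0.76 [296. 188.]
knob_grip [ 0.535 -0.071  0.068] 0.9 [313
[... 160 characters left out ...]
: 0.8, 'q': array([ 1.29781678,  0.68908121, -0.19457718,  1.56524335,  0.15729879,
        0.9025197 , -0.21506759]), 'qd': array([ 0.00042312,  0.00215224, -0.0020006 , -0.00139118,  0.00228523,
        0.00064666,  0.00272003]), 'joint_torque': array([-8.51336836e-05, -5.27454937e+01, -1.26711186e+00, -1.53741521e+01,
       -5.19285235e-02, -8.66218725e-04, -3.66485210e-06]), 'tool_pos': array([ 0.1887691 , -0.59585436,  0.30276902]), 'eef_rot': array([9.88256584e-01, 1.52803532e-01, 9.83526923e-06, 6.44149287e-05]), 'contact_force': array([ 0.71891442, -0.13834534,  0.31091393]), 'moment': array([ 0.00184342,  0.02620052, -0.04150218]), 'finger_force': 0.0, 'opening': 1.000379255484029}
```

Run:
```python
from h import *
im=cv2.imread("pics/top0.png"); cv2.imwrite("pics/top_crop.png",cv2.resize(im[120:320,110:376],None,fx=3,fy=3,interpolation=cv2.INTER_CUBIC))
im=cv2.imread("pics/scene0.png"); cv2.imwrite("pics/scene_crop.png",cv2.resize(im[140:360,120:410],None,fx=2.7,fy=2.7,interpolation=cv2.INTER_CUBIC))
```

```text
(no output)
```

View pics/top_crop.png

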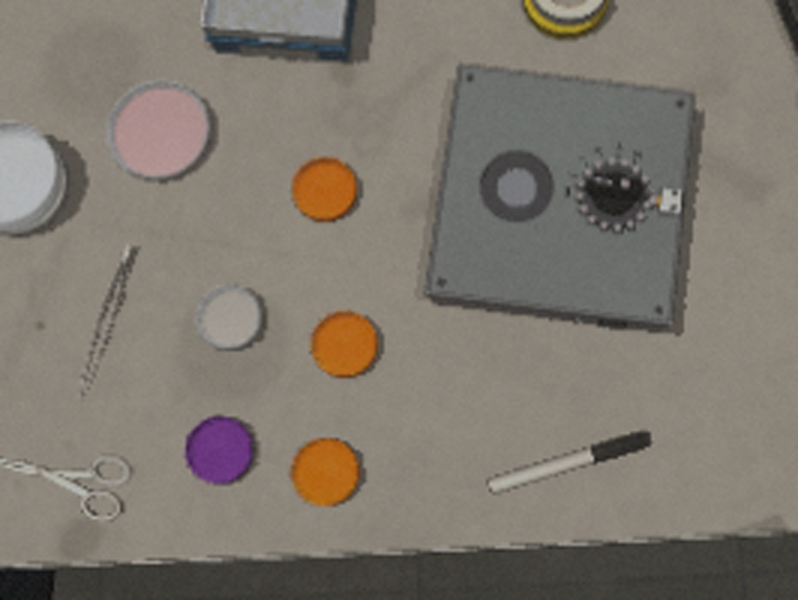

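View pics/scene_crop.png

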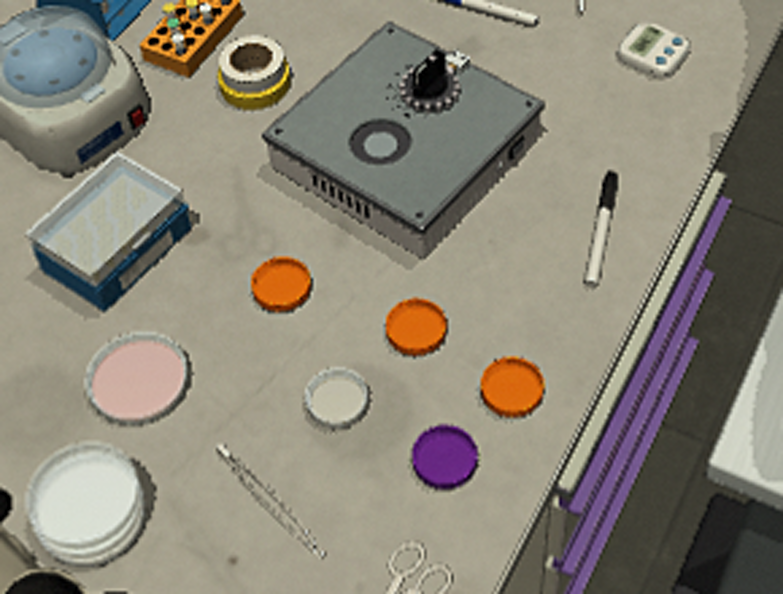

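The wanted dish is the clear one: top px (187,226), scene px (245,287), world (0.462, 0.251). Things that could be mistaken for it:
- Orange dishes at top px (218,182), (225,235) and (218,277).
- Purple dish at top px (184,270).
- Large pink petri at top px (163,163), which is petri_4.
- White stack at top px (114,180).

The light box panel corners in the top view are at about (263,142), (341,152), (337,231) and (253,218). Next I compute its pose and the first move.

Run:
```python
from h import *
c=[np.array(p)/3+[110,120] for p in((460,66),(694,95),(680,333),(428,293))]
P=np.array([atz("top",p,.055) for p in c]);print(P.round(4),"centre",P.mean(0).round(4))
bl,br,fr,fl=P
for a,b,o in((fl,bl,0),(fr,br,0),(br,bl,90),(fr,fl,90)):
    d=b-a;print("yaw",np.degrees(np.arctan2(d[1],d[0]))-o,np.linalg.norm(d))
print("recess",atz("top",np.array((516,186))/3+[110,120],.052),"dish",atz("top",np.array((230,317))/3+[110,120],.015),atz("scene",np.array((337,397))/2.7+[120,140],.012))
c=r.get_calibration("wrist");s=r.get_state();Rt=R.from_quat(s["eef_rot"]).as_matrix()
print("cam in tool",Rt.T@(np.array(c["eye"])-s["tool_pos"]),"look",Rt.T@-mat(c)[:,2]);print(Rt, c["intrinsics"])
```

```text
[[ 0.6606  0.0448  0.055 ]
 [ 0.6252 -0.1509  0.055 ]
 [ 0.4234 -0.1232  0.055 ]
 [ 0.4663  0.0787  0.055 ]] centre [ 0.5439 -0.0376  0.055 ]
yaw -9.905537098216808 0.1972124294033645
yaw -7.825944368428279 0.20366848366713297
yaw -10.249112791065798 0.1989154395101085
yaw -11.991652218720503 0.2064393574001817
recess [0.55370076 0.00278744 0.052     ] dish [0.46186185 0.24880189 0.015     ] [0.46073248 0.25177724 0.012     ]
cam in tool [ 0.08307355  0.00055844 -0.08188703] look [-3.18943080e-01  9.15654612e-05  9.47773867e-01]
[[ 9.53302161e-01  3.02018191e-01  3.91251964e-05]
 [ 3.02018194e-01 -9.53302153e-01 -1.24311227e-04]
 [-2.46118071e-07  1.30322683e-04 -9.99999992e-01]] [[321.92689539   0.         283.38635275]
 [  0.         321.92689539 206.94100458]
 [  0.           0.           1.        ]]
```

>>> play_rows(translation=[[0.0366,-0.0301,0],[0.0366,-0.0301,0],[0.0366,-0.0301,0],[0.0366,-0.0301,0],[0.0366,-0.0301,0],[0.0366,-0.0301,0],[0.0366,-0.0301,0],[0.0366,-0.0301,0],[0.0366,-0.0301,0],[0.0366,-0.0301,0],[0.0366,-0.0301,0],[0.0366,-0.0301,0],[0.0366,-0.0301,0],[0.0366,-0.0301,0],[0,0,0],[0,0,0],[0,0,0],[0,0,0],[0,0,0],[0,0,0]], delta_rot=[[0,0,0],[0,0,0],[0,0,0],[0,0,0],[0,0,0],[0,0,0],[0,0,0],[0,0,0],[0,0,0],[0,0,0],[0,0,0],[0,0,0],[0,0,0],[0,0,0],[0,0,-10.4],[0,0,-10.4],[0,0,-10.4],[0,0,-10.4],[0,0,-10.4],[0,0,-10.4]], grip=[1,1,1,1,1,1,1,1,1,1,1,1,1,1,1,1,1,1,1,1])

```text
clock: 3.3
tool_pos: [0.55, -0.0394, 0.3028]
eef_rot: [0.764, 0.645, 0.0, 0.0]
contact_force: [-0.3, 0.2, 0.6]
opening: 1.0
finger_force: 0.0
```

>>> play_rows(translation=[[0,0,0],[0,0,0]], delta_rot=[[0,0,0],[0,0,0]], grip=[1,1])

```text
clock: 3.55
tool_pos: [0.55, -0.0394, 0.3027]
eef_rot: [0.767, 0.641, -0.0, 0.0]
contact_force: [-0.1, 0.3, 0.5]
opening: 0.998
finger_force: 0.0
```

Run:
```python
from h import *
s=r.get_state();c=r.get_calibration("wrist");im=r.snapshot("wrist");cv2.imwrite("pics/w1.png",im)
print(s["clock"],s["tool_pos"],R.from_quat(s["eef_rot"]).as_euler("ZYX",degrees=True),s["q"].round(2))
np.savez("w1.npz",eye=c["eye"],rotation=mat(c))
for t in("light_box","knob_grip","dish_recess"):
    for o in r.look_for("wrist",t): print(t,np.round(o["point"],4),round(o["confidence"],2))
for p in((.6606,.0448,.055),(.4234,-.1232,.055),(.553,.001,.055)):print(proj("wrist",p,c))
```

```text
3.55 [ 0.55001198 -0.03943718  0.30271882] [7.97955687e+01 4.68592687e-03 1.79994878e+02] [ 0.26  0.62 -0.45  1.78  0.35  0.82 -0.53]
knob_grip [ 0.5389 -0.0712  0.0661] 0.63
dish_recess [ 0.5474 -0.0206  0.0553] 0.8
dish_recess [ 0.3696 -0.2999  0.0177] 0.7
[380.86198074  77.87740861]
[188.7427716  269.30348912]
[279.00444374 142.71590809]
```

View pics/w1.png

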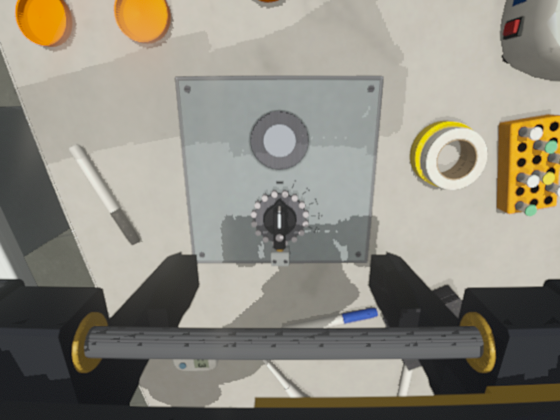

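Wrist view: recess ring centred near (279,140), knob near (279,217) with its bar pointing at the recess, panel screws at (187,89), (371,89), (201,254) and (358,254). I fit these precisely.

Run:
```python
from h import *
im=cv2.imread("pics/w1.png");g=cv2.cvtColor(im,cv2.COLOR_BGR2GRAY)
z=np.load("w1.npz");k=r.get_calibration("wrist");c=dict(k,eye=z["eye"],rotation=z["rotation"])
def blob(x,y,w,f):
    p=g[y-w:y+w+1,x-w:x+w+1];m=(f(p)).astype(np.uint8)
    n,l,st,ce=cv2.connectedComponentsWithStats(m);i=1+np.argmax(st[1:,4]);return ce[i]+[x-w,y-w],st[i]
S=[blob(x,y,6,lambda p:p<np.median(p)-18)[0] for x,y in((187,89),(371,89),(201,254),(358,254))]
P=np.array([atz("wrist",p,.055,c) for p in S]);print(np.round(S,1),P.round(4),P.mean(0).round(4))
for a,b,o in((0,1,0),(2,3,0),(2,0,90),(3,1,90)):
    d=P[b]-P[a];print("yaw",np.degrees(np.arctan2(d[1],d[0]))-o,np.linalg.norm(d))
print("mid gray",np.median(g[100:180,200:240]),g[140,245:315])
p=g[105:176,245:315];m=((p<118)).astype(np.uint8)
cs,_=cv2.findContours(m,cv2.RETR_EXTERNAL,cv2.CHAIN_APPROX_NONE);q=max(cs,key=cv2.contourArea);e=cv2.fitEllipse(q);ce=np.array(e[0])+[245,105];print("ring",ce,e[1],atz("wrist",ce,.055,c),atz("wrist",ce,.049,c))
pts=np.array([atz("wrist",x[0]+[245,105],.055,c)[:2] for x in q]);cc=cv2.minEnclosingCircle(pts.astype(np.float32));print(cc)
print(proj("wrist",[.5383,-.0793,.09],c))
```

```text
[[187.   88.8]
 [370.6  88.4]
 [201.6 254.4]
 [357.7 253.9]] [[ 0.4747  0.0681  0.055 ]
 [ 0.6498  0.0369  0.055 ]
 [ 0.4433 -0.1071  0.055 ]
 [ 0.6186 -0.1381  0.055 ]] [ 0.5466 -0.035   0.055 ]
yaw -10.126887669803764 0.1778776953182718
yaw -10.02113059603218 0.17807043578056786
yaw -10.164481961514085 0.17803491528129642
yaw -10.102506198859217 0.1777062091946054
mid gray 158.0 [155 157 156 145 125 104 106 110 110 108 109 109 108 110 110 109 106 108
 141 180 185 184 183 183 183 183 183 183 183 183 184 183 183 183 183 183
 183 184 184 184 184 183 183 183 184 183 183 184 184 181 160 117 102 106
 108 108 108 107 107 109 108 108  99  98 129 148 158 159 158 159]
ring [278.70923233 140.42518616] (53.54350280761719, 56.24170684814453) [0.5531226  0.00331456 0.055     ] [0.55291412 0.00260985 0.049     ]
((0.5532389283180237, 0.0038741177413612604), 0.030245456844568253)
[278.68583161 230.57291284]
```

>>> play_rows(translation=[[0.036,-0.0193,0.0114],[0.036,-0.0193,0.0114],[0.036,-0.0193,0.0114],[0.036,-0.0193,0.0114],[0.036,-0.0193,0.0114],[0.036,-0.0193,0.0114],[0.036,-0.0193,0.0114],[0,0,0],[0,0,0]], delta_rot=[[0,0,0],[0,0,0],[0,0,0],[0,0,0],[0,0,0],[0,0,0],[0,0,0],[0,0,0],[0,0,0]], grip=[1,1,1,1,1,1,1,1,1])

```text
clock: 4.88
tool_pos: [0.461, 0.2317, 0.2229]
eef_rot: [0.766, 0.642, -0.0, 0.0]
contact_force: [0.2, -0.6, -0.0]
opening: 1.002
finger_force: 0.0
```

Run:
```python
from h import *
s=r.get_state();c=r.get_calibration("wrist");im=r.snapshot("wrist");cv2.imwrite("pics/w2.png",im)
T=R.from_quat(s["eef_rot"]).as_matrix();print(s["tool_pos"],T.round(4).tolist())
for o in r.look_for("wrist","sample_dish"): print(np.round(o["point"],4),round(o["confidence"],2),proj("wrist",o["point"],c))
for o in r.silhouettes("wrist","sample_dish"):
    m=o["pixels"].astype(np.uint8);q=max(cv2.findContours(m,0,1)[0],key=cv2.contourArea)
    if len(q)<9: continue
    w=np.array([atz("wrist",x[0],.015,c)[:2] for x in q],np.float32);e=cv2.fitEllipse(q)
    ce=atz("wrist",e[0],.0075,c);w0=cv2.minEnclosingCircle(w)
    print("sil",round(o["confidence"],2),np.round(e[0],1),e[1],"ctr",ce.round(4),"circ z15",np.round(w0[0],4),w0[1],"hue",im[int(e[0][1]),int(e[0][0])], "tool",(T.T@(ce-s["tool_pos"])).round(4))
```

```text
[0.461032  0.2317436 0.2229368] [[0.1746, 0.9846, 0.0003], [0.9846, -0.1746, -0.001], [-0.001, 0.0005, -1.0]]
[0.4384 0.1531 0.0144] 0.87 [274.77212945 268.28446327]
[0.5701 0.1699 0.0149] 0.82 [403.34640325 232.55300551]
[0.3286 0.1906 0.0208] 0.73 [158.45610713 255.32678161]
[0.4644 0.2506 0.0135] 0.7 [283.16491851 171.09725433]
[0.3519 0.2617 0.0144] 0.65 [162.20258129 180.73377912]
sil 0.97 [403.5 230.9] (52.313499450683594, 56.87662887573242) ctr [0.5727 0.1681 0.0075] circ z15 [0.5711 0.1709] 0.030422965064644814 hue [  0 142 228] tool [-0.043   0.121   0.2155]
sil 0.82 [160.9 256.1] (29.357860565185547, 53.490379333496094) ctr [0.324  0.1835 0.0075] circ z15 [0.3297 0.1788] 0.030461164191365242 hue [  0 142 224] tool [-0.0712 -0.1266  0.2154]
sil 0.81 [163.  180.8] (57.31299591064453, 62.2496337890625) ctr [0.3497 0.2603 0.0075] circ z15 [0.3524 0.2602] 0.030100665986537933 hue [176 106 156] tool [ 0.0089 -0.1147  0.2154]
sil 0.63 [281.  170.2] (59.80031967163086, 60.50612258911133) ctr [0.4623 0.2505 0.0075] circ z15 [0.4627 0.2511] 0.02861199900507927 hue [201 209 211] tool [ 0.0189 -0.0021  0.2154]
sil 0.6 [271.9 265.7] (52.164066314697266, 53.76139831542969) ctr [0.4351 0.1529 0.0075] circ z15 [0.4362 0.1558] 0.030285203829407692 hue [  0 143 227] tool [-0.082  -0.0119  0.2155]
sil 0.58 [368.9 378. ] (40.56464385986328, 151.26951599121094) ctr [ 0.5219 -0.0192  0.0075] circ z15 [ 0.5257 -0.015 ] 0.07959772646427155 hue [159 162 156] tool [-0.2362  0.1037  0.2157]
```

View pics/w2.png

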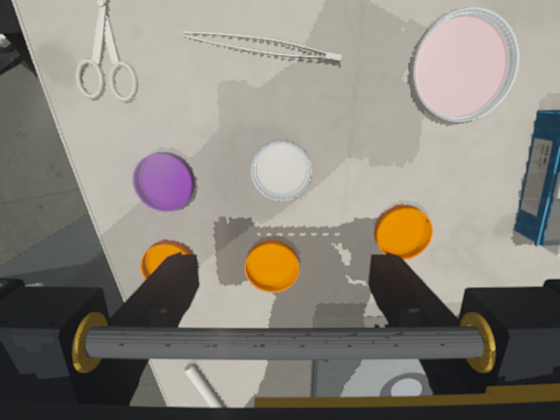

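The clear dish is at (281,170), with forceps, the petri and the orange and purple dishes around it, none in the fingers' way. I'm descending on it.

>>> play_rows(translation=[[0.0096,-0.0009,0.03],[0.0096,-0.0009,0.03],[0,0,0.03],[0,0,0.03],[0,0,0.016],[0,0,0.01],[0,0,0.005],[0,0,0],[0,0,0]], delta_rot=[[0,0,0],[0,0,0],[0,0,0],[0,0,0],[0,0,0],[0,0,0],[0,0,0],[0,0,0],[0,0,0]], grip=[1,1,1,1,1,1,1,1,1], squeeze=10)

```text
clock: 6.15
tool_pos: [0.4627, 0.2517, 0.0725]
eef_rot: [0.766, 0.643, 0.001, 0.0]
contact_force: [0.4, -0.6, -0.4]
opening: 1.001
finger_force: 0.0
```

>>> play_rows(translation=[[0,0,0],[0,0,0],[0,0,0],[0,0,0],[0,0,0],[0,0,0],[0,0,0],[0,0,0]], delta_rot=[[0,0,0],[0,0,0],[0,0,0],[0,0,0],[0,0,0],[0,0,0],[0,0,0],[0,0,0]], grip=[0.6,0.4,0.2,0.1,0.1,0.1,0.1,0.1], squeeze=10)

```text
clock: 7.15
tool_pos: [0.4624, 0.2515, 0.0719]
eef_rot: [0.766, 0.643, 0.0, 0.0]
contact_force: [-0.4, 0.1, 1.4]
opening: 0.622
finger_force: 10.0
```

>>> play_rows(translation=[[0,0,-0.01],[0,0,-0.03],[0,0,-0.03],[0,0,-0.02],[-0.02,0.0116,0],[-0.035,0.0203,0],[-0.035,0.0203,0],[-0.035,0.0203,0],[-0.035,0.0203,0],[-0.035,0.0203,0],[-0.02,0.0116,0],[-0.0141,0.0081,0],[0,0,0],[0,0,0]], delta_rot=[[0,0,0],[0,0,0],[0,0,0],[0,0,0],[0,0,0],[0,0,0],[0,0,0],[0,0,0],[0,0,0],[0,0,0],[0,0,0],[0,0,0],[0,0,0],[0,0,0]], grip=[0.1,0.1,0.1,0.1,0.1,0.1,0.1,0.1,0.1,0.1,0.1,0.1,0.1,0.1])

```text
clock: 8.9
tool_pos: [0.553, 0.0044, 0.1621]
eef_rot: [0.766, 0.643, 0.0, -0.0]
contact_force: [0.4, 0.5, 0.5]
opening: 0.619
finger_force: 10.0
```

Run:
```python
from h import *
s=r.get_state();c=r.get_calibration("wrist");im=r.snapshot("wrist");cv2.imwrite("pics/w3.png",im)
T=R.from_quat(s["eef_rot"]).as_matrix();p=s["tool_pos"];print(p,T.round(4).tolist(),s["opening"],s["finger_force"])
print(proj("wrist",p+T[:,2]*.057,c),[proj("wrist",p+T[:,2]*.057+.028*d,c).round() for d in(T[:,0],-T[:,0],T[:,1],-T[:,1])])
# target
for z in(.055,):print("recess",proj("wrist",[.5532,.0027,z],c))
```

```text
[0.55297874 0.00435522 0.1620953 ] [[0.1722, 0.9851, -0.0001], [0.9851, -0.1722, 0.0011], [0.0011, -0.0003, -1.0]] 0.6188290290811599 9.998096508497838
[283.38700267 276.14093194] [array([283., 223.]), array([283., 323.]), array([340., 276.]), array([227., 276.])]
recess [284.15405908 237.63502452]
```

View pics/w3.png

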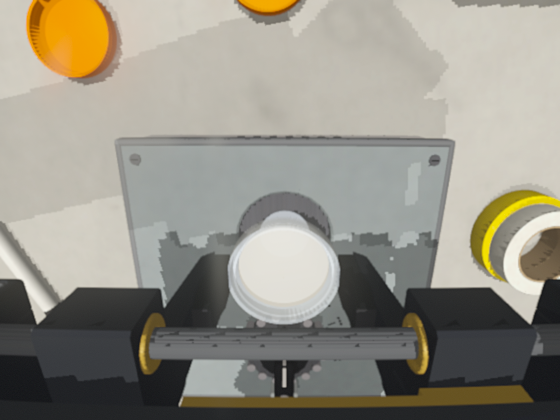

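Held level: the dish fills (229–340, 220–323), as predicted for a centred grasp, and the upper arc of the recess shows behind it at (285,192). I re-check the recess position against this picture.

Run:
```python
from h import *
s=r.get_state();c=r.get_calibration("wrist");T=R.from_quat(s["eef_rot"]).as_matrix();p=s["tool_pos"]
im=cv2.imread("pics/w3.png");g=cv2.cvtColor(im,cv2.COLOR_BGR2GRAY)
S=[]
for x,y in((135,159),(434,159)):
    q=g[y-9:y+10,x-9:x+10];m=(q<np.median(q)-18).astype(np.uint8);n,l,st,ce=cv2.connectedComponentsWithStats(m);i=1+np.argmax(st[1:,4]);S.append(ce[i]+[x-9,y-9])
P=[atz("wrist",q,.055,c) for q in S];print(np.round(S,1),np.round(P,4),"was .4747 .0681, .6498 .0369")
print("ring top col",g[180:215,285],"pred",proj("wrist",np.array([.5532,.0027,.055])+.030*np.r_[T[:2,0],0],c))
print("row 232 L",g[232,232:255],"R",g[232,320:340]); 
print("pred L/R",[proj("wrist",np.array([.5532,.0027,.055])+.030*d*np.r_[T[:2,1],0],c).round(1) for d in(-1,1)])
print("dish top edge",g[214:232,284],"bottom",g[312:330,284],"L",g[275,222:240:1],"R",g[275,330:346])
t=T.T@(np.array([.5532,.0027,0])-p);print(t)
```

```text
[[135.1 159. ]
 [434.  159.8]] [[0.4744 0.0682 0.055 ]
 [0.6498 0.0372 0.055 ]] was .4747 .0681, .6498 .0369
ring top col [161 161 161 161 161 161 161 161 160 161 155 137 112 106 112 113 113 113
 113 112 112 113 113 112 113 113 114 114 112 114 140 177 193 194 193] pred [284.28062551 192.8035473 ]
row 232 L [161 161 162 158 141 121 106  86  79  81  84  97 121 138 139 140 145 149
 151 152 159 172 188] R [117 113 104  91  83  92 113 116 107  89 110 140 147 156 163 165 165 164
 164 165]
pred L/R [array([237.4, 237.9]), array([331. , 237.8])]
dish top edge [193 193 191 187 183 180 181 182 182 187 190 199 212 223 232 234 231 229] bottom [187 186 188 196 196 184 177 177 181 187 189 176 120  72  62  58  64  70] L [ 88  86  85  84  79  91 140 172 167 167 174 192 207 209 199 197 196 197] R [202 209 220 213 202 195 188 180 167 127  72  54  56  57  56  56]
[-0.00190431  0.00065751  0.16206308]
```

>>> play_rows(translation=[[-0.0016,0.0006,0],[0,0,0.01],[0,0,0.012],[0,0,0.006],[0,0,0.003],[0,0,0.003],[0,0,0.002],[0,0,0]], delta_rot=[[0,0,0],[0,0,0],[0,0,0],[0,0,0],[0,0,0],[0,0,0],[0,0,0],[0,0,0]], grip=[0.1,0.1,0.1,0.1,0.1,0.1,0.1,0.1])

```text
clock: 9.95
tool_pos: [0.5536, 0.0011, 0.1259]
eef_rot: [0.766, 0.643, 0.0, 0.0]
contact_force: [0.2, 0.1, 0.0]
opening: 0.618
finger_force: 10.0
```

>>> play_rows(translation=[[0,0,0.002],[0,0,0.0015],[0,0,0],[0,0,0]], delta_rot=[[0,0,0],[0,0,0],[0,0,0],[0,0,0]], grip=[0.1,0.1,0.1,0.1])

```text
clock: 10.45
tool_pos: [0.5536, 0.0011, 0.1224]
eef_rot: [0.766, 0.643, 0.0, 0.0]
contact_force: [0.3, -0.4, 0.3]
opening: 0.619
finger_force: 10.0
```

>>> play_rows(translation=[[0.001,0,0],[0,0,0.001],[0,0,0.0005],[0,0,0],[0,0,0]], delta_rot=[[0,0,0],[0,0,0],[0,0,0],[0,0,0],[0,0,0]], grip=[0.1,0.1,0.1,0.1,0.1])

```text
clock: 11.08
tool_pos: [0.5537, 0.0021, 0.121]
eef_rot: [0.766, 0.643, 0.0, 0.0]
contact_force: [-0.2, -0.2, 0.7]
opening: 0.621
finger_force: 10.0
```

>>> play_rows(translation=[[0,0,0.0005],[0,0,0],[0,0,0]], delta_rot=[[0,0,0],[0,0,0],[0,0,0]], grip=[0.1,0.1,0.1])

```text
clock: 11.45
tool_pos: [0.5537, 0.0022, 0.1209]
eef_rot: [0.766, 0.643, 0.0, 0.0]
contact_force: [-1.7, -0.5, 4.7]
opening: 0.619
finger_force: 10.0
```

Contact at the expected floor height, so I let go and back off.

>>> play_rows(translation=[[0,0,0],[0,0,0],[0,0,0],[0,0,0],[0,0,0],[0,0,0],[0,0,-0.01],[0,0,-0.03],[0,0,-0.03],[0,0,-0.03],[0.01,0,-0.03],[0,0,0],[0,0,0]], delta_rot=[[0,0,0],[0,0,0],[0,0,0],[0,0,0],[0,0,0],[0,0,0],[0,0,0],[0,0,0],[0,0,0],[0,0,0],[0,0,0],[0,0,0],[0,0,0]], grip=[0.35,0.5,0.7,0.9,1,1,1,1,1,1,1,1,1])

```text
clock: 13.08
tool_pos: [0.555, 0.0114, 0.2501]
eef_rot: [0.766, 0.643, -0.001, 0.0]
contact_force: [0.2, 0.6, 0.1]
opening: 0.996
finger_force: 0.0
```

Run:
```python
from h import *
s=r.get_state();c=r.get_calibration("wrist");im=r.snapshot("wrist")
T=R.from_quat(s["eef_rot"]).as_matrix();p=s["tool_pos"];print(s["clock"],p,T.round(4).tolist(),s["q"].round(2))
cv2.imwrite("pics/w4.png",cv2.resize(im[90:330,140:430],None,fx=2.5,fy=2.5))
for o in r.look_for("wrist","knob_grip"): print(np.round(o["point"],4),round(o["confidence"],2))
for o in r.silhouettes("wrist","sample_dish"):
    q=max(cv2.findContours(o["pixels"].astype(np.uint8),0,1)[0],key=cv2.contourArea);e=cv2.fitEllipse(q);print(o["confidence"],e,atz("wrist",e[0],.062,c))
k=np.array([.5392,-.0763,.1]);print("knob top proj",proj("wrist",k,c),proj("wrist",k+[.02*.1754,.02*.9845,0],c),proj("wrist",k-[.02*.1754,.02*.9845,0],c)); print("to knob tool",T.T@(k-p))
```

```text
13.075 [0.55495573 0.01141713 0.25006999] [[0.1742, 0.9847, -0.001], [0.9847, -0.1742, -0.0008], [-0.001, -0.0008, -1.0]] [ 0.17  0.7  -0.45  1.82  0.44  0.72 -0.71]
[ 0.5406 -0.0679  0.0671] 0.79
0.74 ((283.8984375, 206.65420532226562), (62.08038330078125, 64.07317352294922), 64.88636779785156) [0.55399071 0.00328811 0.062     ]
0.74 ((129.66519165039062, 58.597476959228516), (59.42707061767578, 68.63191986083984), 136.58905029296875) [0.45689217 0.14398781 0.062     ]
0.73 ((23.447711944580078, 63.07612609863281), (53.48970413208008, 67.33780670166016), 157.672607421875) [0.37098506 0.15802863 0.062     ]
0.64 ((271.1861267089844, 19.93851089477539), (49.450923919677734, 66.93002319335938), 88.8926773071289) [0.57024391 0.1502451  0.062     ]
knob top proj [283.09605227 310.30534905] [283.11899754 290.27073867] [283.07431586 329.33143963]
to knob tool [-8.89741855e-02 -1.14563592e-04  1.50156993e-01]
```

View pics/w4.png

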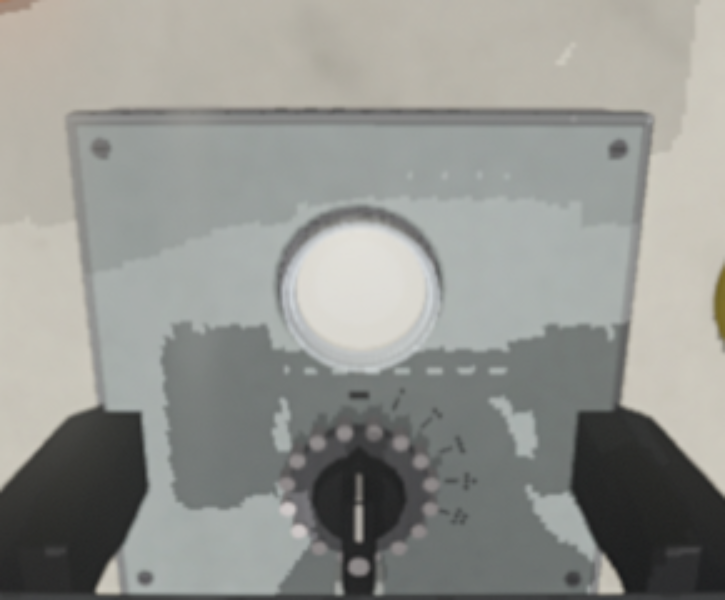

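The dish sits in the recess, concentric and level (crop (360,287)). The knob's white line is at crop (358,510), pointing at the recess. I move over the knob.

>>> play_rows(translation=[[-0.02,0,0],[-0.03,0,0],[-0.025,0,0],[-0.014,0,0.02],[0,0,0.03],[0,0,0.02],[0,0,0],[0,0,0]], delta_rot=[[0,0,0],[0,0,0],[0,0,0],[0,0,0],[0,0,0],[0,0,0],[0,0,0],[0,0,0]], grip=[1,1,1,1,1,1,1,1])

```text
clock: 14.22
tool_pos: [0.5402, -0.0756, 0.1807]
eef_rot: [0.766, 0.643, 0.0, 0.0]
contact_force: [0.4, 0.1, 0.7]
opening: 1.003
finger_force: 0.0
```

Run:
```python
from h import *
s=r.get_state();c=r.get_calibration("wrist");im=r.snapshot("wrist");cv2.imwrite("pics/w5.png",im)
T=R.from_quat(s["eef_rot"]).as_matrix();p=s["tool_pos"];print(s["clock"],p,T.round(4).tolist(),s["q"].round(2))
k=np.array([.5392,-.0763,.1]);print("to knob tool",T.T@(k-p),[proj("wrist",k+d*np.array([.1754,.9845,0]),c) for d in (0,.02,-.02)])
g=cv2.cvtColor(im,cv2.COLOR_BGR2GRAY);S=[]
for q in((.4747,.0681,.055),(.6498,.0369,.055)): print(proj("wrist",q,c))
```

```text
14.225 [ 0.54020532 -0.07560166  0.18066035] [[0.1739, 0.9848, 0.0002], [0.9848, -0.1739, 0.0], [0.0001, 0.0002, -1.0]] [ 0.29  0.79 -0.39  1.9   0.54  0.55 -0.64]
to knob tool [-0.00086771 -0.00088654  0.0806601 ] [array([281.73357332, 255.55347556]), array([281.72823636, 222.38828497]), array([281.73985469, 286.33997951])]
[128.52476785  14.8389666 ]
[435.77402923  15.38152599]
```

View pics/w5.png

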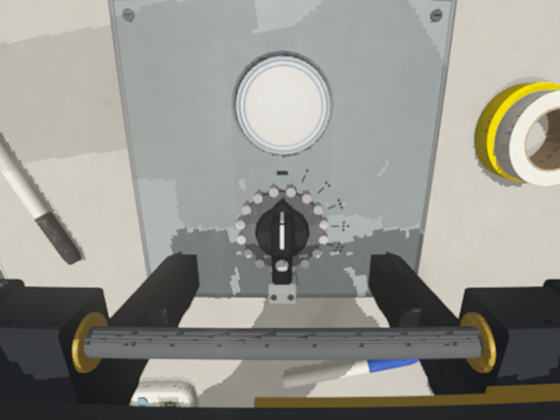

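The knob is between the open fingers: bar on column 282, pinned disc centred near (282,228), dish still seated at (283,104). I descend to tips about 22 mm above the panel and grip.

>>> play_rows(translation=[[-0.0009,-0.0009,0.01],[0,0,0.015],[0,0,0.01],[0,0,0.0045],[0,0,0],[0,0,0]], delta_rot=[[0,0,0],[0,0,0],[0,0,0],[0,0,0],[0,0,0],[0,0,0]], grip=[1,1,1,1,1,1])

```text
clock: 15.02
tool_pos: [0.5392, -0.0763, 0.1411]
eef_rot: [0.766, 0.643, 0.0, 0.0]
contact_force: [-0.9, 0.4, 0.2]
opening: 1.0
finger_force: 0.0
```

Run:
```python
from h import *
s=r.get_state();T=R.from_quat(s["eef_rot"]).as_matrix();k=np.array([.5392,-.0763,.055]);print(s["tool_pos"],T.T@(k-s["tool_pos"]),s["contact_force"])
```

```text
[ 0.53918671 -0.07634435  0.14112286] [ 3.58648135e-05 -4.40371306e-05  8.61228568e-02] [-0.90421675  0.42746771  0.18456491]
```

>>> play_rows(translation=[[0,0,0],[0,0,0],[0,0,0],[0,0,0],[0,0,0],[0,0,0],[0,0,0],[0,0,0],[0,0,0],[0,0,0]], delta_rot=[[0,0,0],[0,0,0],[0,0,0],[0,0,0],[0,0,0],[0,0,0],[0,0,0],[0,0,0],[0,0,0],[0,0,0]], grip=[0.6,0.3,0,-0.3,-0.6,-0.9,-1,-1,-1,-1], squeeze=40)

```text
clock: 16.27
tool_pos: [0.5391, -0.0764, 0.141]
eef_rot: [0.766, 0.643, 0.0, 0.0]
contact_force: [0.4, -0.9, -0.5]
opening: 0.133
finger_force: 40.0
```

```bash
cat > st.py <<'E'
from h import *
s=r.get_state();T=R.from_quat(s["eef_rot"]).as_matrix();k=np.array([.5392,-.0763,.141])
print(s["clock"],"yaw x",np.degrees(np.arctan2(T[1,0],T[0,0])),"off",(T.T@(k-s["tool_pos"])).round(4),"F",s["contact_force"].round(1),"M",s["moment"].round(3),s["opening"].round(3),s["finger_force"],s["q"].round(2))
E
python3 st.py
```

```text
Traceback (most recent call last):
  File "st.py", line 3, in <module>
    print(s["clock"],"yaw x",np.degrees(np.arctan2(T[1,0],T[0,0])),"off",(T.T@(k-s["tool_pos"])).round(4),"F",s["contact_force"].round(1),"M",s["moment"].round(3),s["opening"].round(3),s["finger_force"],s["q"].round(2))
                                                                                                                                                                   ^^^^^^^^^^^^^^^^^^
AttributeError: 'float' object has no attribute 'round'
```

>>> play_rows(translation=[[0,0,0],[0,0,0],[0,0,0],[0,0,0],[0,0,0],[0,0,0],[0,0,0],[0,0,0],[0,0,0],[0,0,0]], delta_rot=[[0,0,2.8],[0,0,2.8],[0,0,2.8],[0,0,2.8],[0,0,2.8],[0,0,2.8],[0,0,2.8],[0,0,2.9],[0,0,0],[0,0,0]], grip=[-1,-1,-1,-1,-1,-1,-1,-1,-1,-1])

```text
clock: 17.52
tool_pos: [0.5389, -0.0763, 0.1409]
eef_rot: [0.877, 0.481, -0.0, -0.0]
contact_force: [-0.3, -0.1, 0.6]
opening: 0.126
finger_force: 40.0
```

```bash
sed -i 's/s\["opening"\].round(3)/s["opening"]/' st.py; python3 st.py
```

```text
17.525 yaw x 57.48801182414513 off [ 0.0002  0.0002 -0.0001] F [-0.3 -0.1  0.6] M [ 0.05  -0.106 -0.004] 0.12645830298517416 40.000035306438804 [ 0.2   0.84 -0.24  1.93  0.45  0.42 -0.94]
```

>>> play_rows(translation=[[0,0,0],[0,0,0],[0,0,0],[0,0,0],[0,0,0]], delta_rot=[[0,0,2.8],[0,0,2.8],[0,0,2.8],[0,0,0],[0,0,0]], grip=[-1,-1,-1,-1,-1])

```text
clock: 18.15
tool_pos: [0.5388, -0.0763, 0.1409]
eef_rot: [0.91, 0.415, -0.0, -0.0]
contact_force: [-1.7, 1.4, 1.4]
opening: 0.135
finger_force: 40.0
```

```bash
python3 st.py
```

```text
18.15 yaw x 49.08796796573145 off [ 0.0002  0.0003 -0.0001] F [-1.7  1.4  1.4] M [0.117 0.12  0.077] 0.1347426090713319 40.00012873671949 [ 0.18  0.84 -0.2   1.93  0.39  0.41 -1.03]
```

>>> play_rows(translation=[[0,0,0],[0,0,0],[0,0,0],[0,0,0],[0,0,0],[0,0,0],[0,0,0]], delta_rot=[[0,0,2.8],[0,0,2.8],[0,0,2.8],[0,0,2.8],[0,0,2.9],[0,0,0],[0,0,0]], grip=[-1,-1,-1,-1,-1,-1,-1])

```text
clock: 19.02
tool_pos: [0.5387, -0.0762, 0.1409]
eef_rot: [0.954, 0.301, -0.0, -0.0]
contact_force: [-1.6, 2.2, 2.6]
opening: 0.133
finger_force: 40.0
```

```bash
python3 st.py
```

```text
19.025 yaw x 34.99373962886284 off [ 0.0003  0.0003 -0.0001] F [-1.6  2.2  2.6] M [0.474 0.519 0.001] 0.1329745335110405 40.00069194473326 [ 0.14  0.84 -0.15  1.93  0.29  0.39 -1.18]
```

>>> play_rows(translation=[[0,0,0],[0,0,0],[0,0,0],[0,0,0],[0,0,0],[0,0,0],[0,0,0],[0,0,0],[0,0,0],[0,0,0]], delta_rot=[[0,0,2.8],[0,0,2.8],[0,0,2.8],[0,0,2.8],[0,0,2.8],[0,0,2.8],[0,0,2.8],[0,0,2.9],[0,0,0],[0,0,0]], grip=[-1,-1,-1,-1,-1,-1,-1,-1,-1,-1])

```text
clock: 20.27
tool_pos: [0.5387, -0.076, 0.1409]
eef_rot: [0.994, 0.108, -0.0, -0.0]
contact_force: [-3.7, 4.5, 3.9]
opening: 0.131
finger_force: 40.0
```

```bash
python3 st.py
python3 - <<'E'
from h import *
a=r.snapshot("scene");b=r.snapshot("wrist");np.save("b.npy",b)
x=cv2.resize(a[150:230,225:335],None,fx=5,fy=5,interpolation=cv2.INTER_CUBIC);x=x[:,:400] if 0 else x
y=cv2.resize(b[100:340,160:400],(400,400));y=y
o=np.zeros((600,800,3),np.uint8);x=cv2.resize(x,(400,291));o[:291,:400]=x;o[:400,400:]=y;cv2.imwrite("pics/fin.png",o)
E
```

```text
20.275 yaw x 12.394071192981775 off [ 0.0005  0.0005 -0.0001] F [-3.7  4.5  3.9] M [0.828 0.731 0.044] 0.1308930542434965 40.00088064931333 [ 0.09  0.84 -0.06  1.94  0.13  0.38 -1.42]
```

View pics/fin.png

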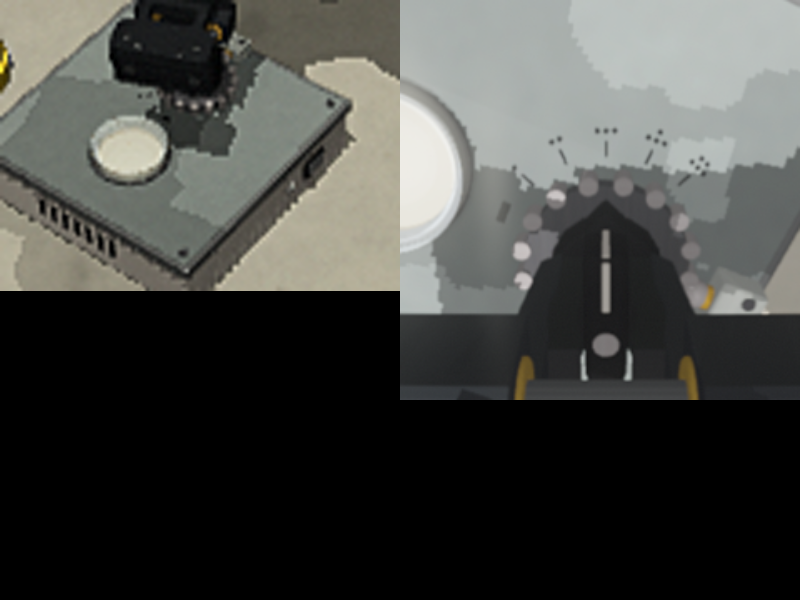

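The pointer line (crop (605,270)) lines up with the three-dot mark (605,130), and the dish is seated. I hand in while gripping.

```bash
python3 -c "
from plant import r
print(r.finish_job())"
```

```text
the job is handed in; nothing more can be done
None
```

The clear dish sits level in the recess and has been let go; the knob was turned clockwise through three clicks and is still gripped at its third stop, and the job is handed in at about 20 s of the 61 s allowed.

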